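Turn the upside-down spice tube

TASK

One of the three spice tubes was put back in the rack upside down, with its cap in the hole. Pull it out, lay it down in the wooden rest and let go of it to change your grip, then stand it in its hole again the right way up, cap on top and foot fully home, and let go. It is glass, so feel your way in gently, and leave the other two tubes, the mug, spoon, egg cup and jar where they are.

Things in the scene. Friction and masses are not known exactly. Their poses are not given: they have to be found in the camera images.
- tube: the tube that is upside down in the rack (cap at the bottom of its hole): glass tube with a flat wooden cap, 130 mm long, 30 mm diameter throughout, about 90 g; foot end rounded, cap end flat, cap 25 mm long. Origin on the axis midway between the ends, +z along the axis towards the cap
- tube_cap (a point): centre of the flat cap end of that tube
- tube_b: a tube standing the right way up, same make: glass tube with a flat wooden cap, 130 mm long, 30 mm diameter throughout, about 90 g; foot end rounded, cap end flat, cap 25 mm long. Origin on the axis midway between the ends, +z along the axis towards the cap
- tube_c: another tube standing the right way up, same make: glass tube with a flat wooden cap, 130 mm long, 30 mm diameter throughout, about 90 g; foot end rounded, cap end flat, cap 25 mm long. Origin on the axis midway between the ends, +z along the axis towards the cap
- rack: fixed pale metal spice rack block, 240 mm (x) by 70 mm (y) by 50 mm high; origin under its centre on the counter. Three round upright holes in a row along its x at -80, 0 and 80 mm, each 33 mm wide with a 2 mm chamfer and 40 mm deep (floor 10 mm above the counter, so a seated tube's middle is 75 mm above the counter and 90 mm of it stands out). Each hole holds one tube at the start
- hole0 (a point): centre of the mouth of the rack hole at x = -80 mm, 50 mm above the counter
- hole1 (a point): centre of the mouth of the rack hole at x = 0 mm, 50 mm above the counter
- hole2 (a point): centre of the mouth of the rack hole at x = 80 mm, 50 mm above the counter
- rest: fixed wooden tube rest, plank 130 mm (y) by 70 mm (x), 12 mm thick, with two V saddles 14 mm thick at y = -40 and +40 mm and open space (66 mm) between them for fingers. A tube lies in it along the rest's y. Saddle tops are 56 mm above the counter; origin under its centre on the counter
- rest_mid (a point): point midway between the saddles, 55 mm above the counter, where the middle of the axis of a lying tube comes; the rest's y runs along the lying tube
- mug: white mug, 84 mm across, 90 mm high, bystander; origin on its underside
- spoon: wooden spoon lying along its x, 200 mm long, bystander; origin at its middle on the counter
- egg_cup: egg in a white cup, 48 mm across, 76 mm high, bystander; origin on its underside
- jar: glass jar with steel lid, 70 mm across, 120 mm high, bystander; origin on its underside
Not all that is in view belongs to the job. What is shaped like the rest but red is not meant. Leave any blue look-alike of the tube alone.

How it is judged:
By the outcome, as a careful person would: the job done as asked, in the order asked, and still so for the second after the job is handed in, with the robot touching nothing.
It also fails if it takes over 69 s, if anything falls off the work surface, if the arm or the gripper's body presses on something with over 40 N, if the wrist force passes 120 N, or if a joint passes its speed limit or range.

ROBOT

A 6-joint arm with a two-finger parallel gripper is mounted at the origin on the work surface. World frame = base frame: x ahead of the robot, y to its left, z up, the work surface at z = 0. Lengths are in mm, angles in rad, forces in N, time in s.
With the tool pointing down it reaches from about 350 to 775 mm from the base axis. Payload 7.3 kg.
Tool frame: the origin (TCP) lies at the centre of the arm's flange, where the gripper is bolted on; the fingertips stand 178 mm ahead of it and the grasp point (between the pads) lies 159 mm ahead of it; z points along the fingers, y is the direction in which the jaws open and shut (so a half turn about z gives the same grasp; the last joint's range is limited). The gripper opens to 92 mm and grips with 3 to 60 N. Pads are 19 mm wide; open, the fingers measure 130 mm over their backs; the gripper's body (75 mm by 190 mm) begins 47 mm behind the grasp point.
Start: joints at [-1.491, 0.342, 1.524, -0, 1.275, -0.146], TCP at [117.56, -511.671, 404.741] pointing down, gripper open.
Joint ranges: [-2.53, 2.53], [-0.77, 2.02], [0.04, 2.7], [-1, 4.14], [0.28, 2.66], [-3.11, 3.11]. Speed limits (rad/s): [2.57, 2.57, 3.14, 3.14, 3.14, 3.14].

INTERFACE

Orientations are given as [roll, pitch, yaw] about the fixed x, y, z axes, in that order (R = Rz(yaw) Ry(pitch) Rx(roll)).
In Python, from plant import get_obs, capture, close_job gives the robot as it stands. The module is installed in compiled form; this text tells all that it offers.
- The arm moves only by the shell command python3 -m pendant 'ROWS'. ROWS is JSON, a list of rows, each a list of 3 entries, a list of its own where there are three numbers: the shift along the tool's x, y, z in m, then the turn, a rotation vector about the tool's x, y, z in rad, then the finger opening in m, from 0 to 0.0918. In form: [[[tx, ty, tz], [wx, wy, wz], fingers], ...]. A call has 1 to 10 rows; each row is the pose to reach, as a shift and turn from the pose commanded when the call began, along the tool's axes at that moment; what a row does not reach only later rows make up. A row lasts 1/12 s, in which the tool goes at most 41.7 mm and 7.16 degrees, less where a joint would pass 70% of its speed; a pose out of reach is approached as far as the arm can. A call with a gripper value outside its range is refused whole. The fingers move at their own pace and stop on an object; the grip force is fixed at half the most. Time passes only in rows, so rows that repeat a pose let the fingers close. It gives the time, the measured TCP pose, the force and the opening at its end, in the units of the state.
- get_obs(): the state, without advancing time (a new reading comes with each control period).
- capture(name): name is "scene" or "top" or "wrist"; returns a dict with "color" (384x512x3 uint8, red, green, blue), "mtx" (3x3 intrinsics, pixels), "dist" ([k1, k2, p1, p2, k3] as OpenCV has them; the pictures are not rectified), "rvec" (rotation vector, rad) and "tvec" (3), from world to camera coordinates, as OpenCV has them. Camera axes: x right, y down, z forward; pixel columns grow to the right and rows downward; lengths in mm; the calibration is good to about 2 mm. A picture is of the moment at which its call begins. There is no depth.
- close_job(): hands the job in, once; it reports no verdict.
The state is a dict: "time": time; "joint_positions": joint angles; "dq": joint speeds; "tau": joint torques, N m; "tool_pos": TCP position; "tcp_rot": TCP orientation; "contact_force": force on the tool from outside, world axes, zero at the start; "moment": the same for the moment, N m; "grip_width": finger opening in mm.
Only numpy, scipy, OpenCV 4.12 (cv2) and the standard library are available. Lean on these libraries where they do the work, as an engineer would, in place of code of your own. Each camera call takes 0.05 s, during which the arm holds its last target. There are 200 camera calls.

## Working session

There is one attempt and no reset: what is moved stays moved. The work goes in short steps, Python scripts to look and compute and a shell command to move; the robot and the scene stay as the last step left them, time stands still between calls to the robot, and variables do not carry over. Pictures are saved under pics/ and viewed, about 8 in all and at most 12, crops included, and the job is handed in when it is done.

```bash
mkdir -p pics
cat > h.py <<'E'
import numpy as np, cv2, pickle
from plant import get_obs, capture
def snap(n,f):
    c=capture(n); cv2.imwrite(f'pics/{f}.png',c['color'][...,::-1]); pickle.dump(c,open(f'pics/{f}.pkl','wb')); return c
def load(f): return pickle.load(open(f'pics/{f}.pkl','rb'))
def proj(c,P): return cv2.projectPoints(np.array(P,float).reshape(-1,1,3),np.array(c['rvec'],float),np.array(c['tvec'],float),np.array(c['mtx'],float),np.array(c['dist'],float))[0].reshape(-1,2)
def ray(c,uv,z):
    n=cv2.undistortPoints(np.array(uv,float).reshape(-1,1,2),np.array(c['mtx'],float),np.array(c['dist'],float)).reshape(-1,2)
    R=cv2.Rodrigues(np.array(c['rvec'],float))[0]; o=-R.T@np.array(c['tvec'],float).ravel()
    d=np.c_[n,np.ones(len(n))]@R
    return o+d*((z-o[2])/d[:,2])[:,None]
def Rm(r):
    from scipy.spatial.transform import Rotation as Ro
    return Ro.from_euler('xyz',r)
E
python3 - <<'E'
from h import *
a=snap('scene','s0');b=snap('top','t0')
print(get_obs())
im=np.vstack([a['color'],b['color']])[...,::-1]
cv2.imwrite('pics/both.png',cv2.resize(np.hstack([a['color'],b['color']])[...,::-1],(800,300)))
E
```

```text
{'time': 0.1, 'joint_positions': array([-1.49103742e+00,  3.42640530e-01,  1.52491778e+00,  2.65465913e-05,
        1.27537222e+00, -1.45963478e-01]), 'dq': array([ 0.00059772, -0.00155866, -0.00340437,  0.00035775, -0.00013107,
        0.00039857]), 'tau': array([ 2.05439705e-03, -4.32004237e+01, -2.44694227e+01,  7.19339051e-02,
        5.26567816e-02, -4.95258269e-05]), 'tool_pos': array([ 117.53497612, -511.55431314,  404.12208167]), 'tcp_rot': array([-3.14027270e+00, -2.19704324e-04,  2.25714495e-01]), 'contact_force': array([ 0.31227627, -0.43598734,  0.61974358]), 'moment': array([0.02049425, 0.05091866, 0.00911602]), 'grip_width': 91.4912507895137}
```

View pics/s0.png

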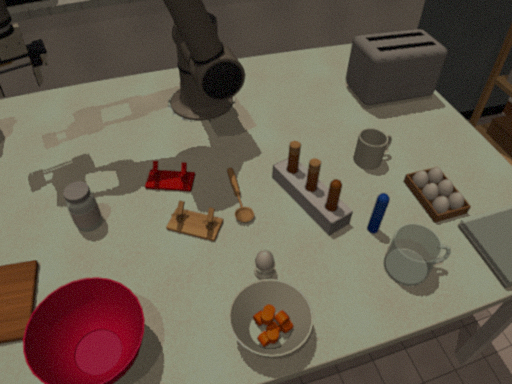

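View pics/t0.png

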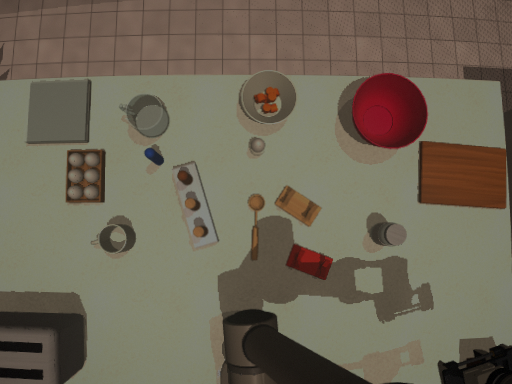

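Scene view: the rack has tubes at (294,157), (314,175) and (334,195). The wooden rest is at (195,222) with a red look-alike at (172,180), and a blue look-alike tube is at (378,213). In the top view the tubes are at (184,176), (192,203) and (200,231); the far one at (184,176) looks different (no pale cap). I'll confirm in an enlarged crop.

Run:
```python
from h import *
a=load('s0')['color'];b=load('t0')['color']
A=cv2.resize(a[130:240,260:360],(400,440),interpolation=3)   # x4
B=cv2.resize(b[155:255,165:255],(396,440),interpolation=3) # x4.4
cv2.imwrite('pics/c1.png',np.clip(np.hstack([A,B])[...,::-1]*1.4,0,255))
C=cv2.resize(b[175:235,265:335],(700,600),interpolation=3)
cv2.imwrite('pics/c2.png',np.clip(C[...,::-1]*1.4,0,255))
```

```text
[ WARN:0@0.649] global loadsave.cpp:1063 imwrite_ Unsupported depth image for selected encoder is fallbacked to CV_8U.
```

View pics/c1.png

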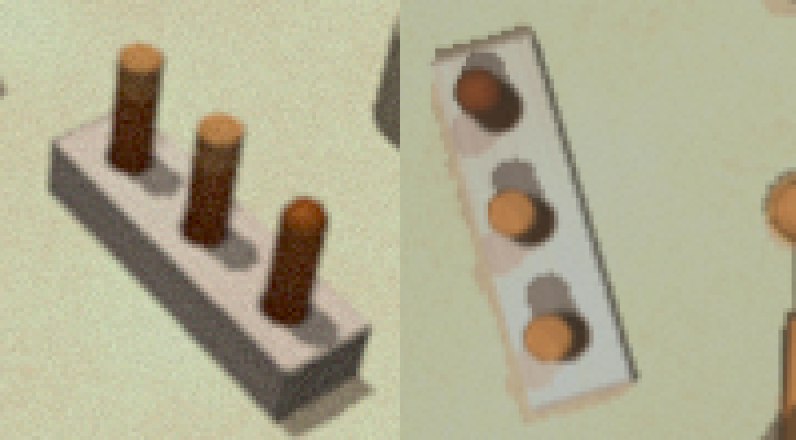

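View pics/c2.png

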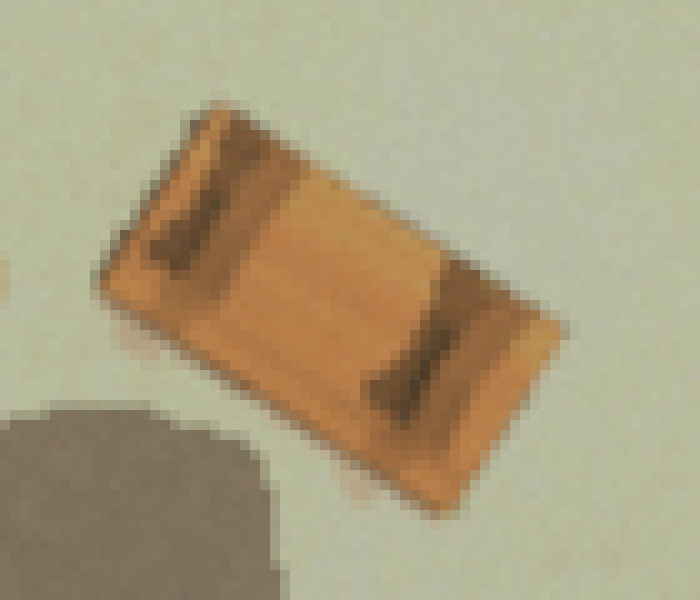

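Candidates are the three rack tubes, with scene tops at (295,145), (315,163) and (336,184). The first two have pale flat caps on top. The one at scene (336,184) / top (183,175) is rounded with no cap, so it is the inverted tube. The rest is the wooden one at top (298,206). Next I fit the poses.

```bash
cat > fit.py <<'E'
from h import *
from scipy.optimize import least_squares
s=load('s0');t=load('t0')
f=lambda p,k,o:(np.array(p,float)+.5)/k-.5+np.array(o)
# rest
r=f([(215,105),(100,285),(445,515),(565,328)],10,(265,175))
R=ray(t,r,12); 
print('rest corners',R.round(1)[:,:2].tolist(),R.mean(0).round(1)); e=R[3]-R[0]; e2=R[2]-R[1]
print('len',np.linalg.norm(e),np.linalg.norm(e2),np.linalg.norm(R[1]-R[0]),'ang of long axis',np.degrees(np.arctan2(e[1],e[0])),np.degrees(np.arctan2(e2[1],e2[0])))
print('proj rest corners in scene',proj(s,R).round(0).tolist())
# tubes
tt=f([(480-400,90),(513-400,213),(549-400,337)],4.4,(165,155)); ss=f([(304,215),(219,129),(140,58)],4,(260,130))
print('top z140',ray(t,tt,[140][0]).round(1).tolist()); print('scene',ray(s,ss,140).round(1).tolist())
tc=f([(433-400,58),(528-400,30),(632-400,378)],4.4,(165,155)); sc=f([(50,140),(370,327),(285,372)],4,(260,130))
print('rackcorners top z50',ray(t,tc,50).round(1).tolist(),'scene',ray(s,sc,50).round(1).tolist())
o=get_obs();print('cam top pos',(-cv2.Rodrigues(t['rvec'])[0].T@np.ravel(t['tvec'])).round())
E
python3 fit.py
```

```text
rest corners [[587.0, -100.0], [531.8, -63.8], [460.5, -168.8], [517.5, -207.1]] [ 524.2 -134.9   12. ]
len 127.6317501425368 126.86194961687784 65.95049684280265 ang of long axis -122.97838542995477 -124.1895667230546
proj rest corners in scene [[213.0, 238.0], [222.0, 218.0], [176.0, 206.0], [165.0, 226.0]]
top z140 [[601.3, 194.6, 140.0], [525.3, 174.0, 140.0], [449.5, 152.0, 140.0]]
scene [[612.3, 194.4, 140.0], [530.0, 175.6, 140.0], [454.1, 153.3, 140.0]]
rackcorners top z50 [[636.3, 241.9, 50.0], [654.9, 177.9, 50.0], [420.8, 108.3, 50.0]] scene [[420.6, 108.7, 50.0], [637.0, 244.1, 50.0], [654.2, 177.8, 50.0]]
cam top pos [ 460.   29. 1111.]
```

```bash
cat > st.py <<'E'
from h import *
import json,sys
o=get_obs(); open('log.jsonl','a').write(json.dumps([list(map(float,o[k])) for k in('joint_positions','tool_pos','tcp_rot')])+'\n')
print('t',round(o['time'],2),'q',o['joint_positions'].round(3),'p',o['tool_pos'].round(1),'F',o['contact_force'].round(1),'w',round(o['grip_width'],1))
E
R='[[0.27,-0.2,0.0],[0,0,0],0.09]'
python3 st.py
python3 -m pendant '[[[0.27,-0.2,0],[0,0,0],0.09],[[0.27,-0.2,0],[0,0,0],0.09],[[0.27,-0.2,0],[0,0,0],0.09],[[0.27,-0.2,0],[0,0,0],0.09],[[0.27,-0.2,0],[0,0,0],0.09],[[0.27,-0.2,0],[0,0,0],0.09],[[0.27,-0.2,0],[0,0,0],0.09],[[0.27,-0.2,0],[0,0,0],0.09],[[0.27,-0.2,0],[0,0,0],0.09]]'; python3 st.py
python3 -m pendant '[[[0.27,-0.2,0],[0,0,0.6],0.09],[[0.27,-0.2,0],[0,0,0.6],0.09],[[0.27,-0.2,0],[0,0,0.6],0.09],[[0.27,-0.2,0],[0,0,0.6],0.09],[[0.27,-0.2,0],[0,0,0.6],0.09],[[0.27,-0.2,0],[0,0,0.6],0.09],[[0.27,-0.2,0],[0,0,0.6],0.09],[[0.27,-0.2,0],[0,0,0.6],0.09],[[0.27,-0.2,0],[0,0,0.6],0.09]]'; python3 st.py
python3 -m pendant '[[[0,0,0],[0.5,0,0],0.09],[[0,0,0],[0.5,0,0],0.09],[[0,0,0],[0.5,0,0],0.09],[[0,0,0],[0.5,0,0],0.09],[[0,0,0],[0.5,0,0],0.09]]'; python3 st.py
python3 -m pendant '[[[0,0,0],[-0.5,0.4,0],0.09],[[0,0,0],[-0.5,0.4,0],0.09],[[0,0,0],[-0.5,0.4,0],0.09],[[0,0,0],[-0.5,0.4,0],0.09],[[0,0,0],[-0.5,0.4,0],0.09]]'; python3 st.py
python3 -m pendant '[[[0,0,0.08],[-0.5,0.0,0],0.09],[[0,0,0.08],[-0.5,0.0,0],0.09],[[0,0,0.08],[-0.5,0,0],0.09],[[0,0,0.08],[-0.5,0,0],0.09],[[0,0,0.08],[-0.5,0,0],0.09]]'; python3 st.py
```

```text
t 0.1 q [-1.491  0.343  1.525  0.     1.275 -0.146] p [ 117.5 -511.6  404.1] F [ 0.3 -0.4  0.6] w 91.5
time: 0.85
tool_pos: [338.7, -251.5, 404.6]
tcp_rot: [-3.14, -0.002, 0.232]
contact_force: [-0.5, -0.2, 0.2]
grip_width: 90.4
t 0.85 q [-0.822  0.152  1.782  0.003  1.208  0.517] p [ 338.7 -251.5  404.6] F [-0.5 -0.2  0.2] w 90.4
time: 1.6
tool_pos: [555.4, 1.0, 404.3]
tcp_rot: [3.141, 0.001, -0.374]
contact_force: [0.7, -0.5, 0.7]
grip_width: 89.9
t 1.6 q [-0.136  0.398  1.44  -0.     1.304  1.808] p [555.4   1.  404.3] F [ 0.7 -0.5  0.7] w 89.9
time: 2.02
tool_pos: [554.1, -1.8, 403.8]
tcp_rot: [-2.637, 0.002, -0.376]
contact_force: [0.3, -0.7, -0.4]
grip_width: 90.3
t 2.02 q [-0.266  0.373  1.531  0.536  1.23   1.501] p [554.1  -1.8 403.8] F [ 0.3 -0.7 -0.4] w 90.3
time: 2.43
tool_pos: [554.5, -1.2, 405.4]
tcp_rot: [-3.124, -0.381, -0.475]
contact_force: [-1.3, -0.9, -0.2]
grip_width: 90.3
t 2.43 q [-0.111  0.318  1.587 -0.15   0.879  2.006] p [554.5  -1.2 405.4] F [-1.3 -0.9 -0.2] w 90.3
time: 2.85
tool_pos: [581.9, -11.9, 328.9]
tcp_rot: [2.657, -0.374, -0.472]
contact_force: [0.2, 0.9, 0.2]
grip_width: 89.9
t 2.85 q [-0.017  0.527  1.523 -0.681  1.098  2.441] p [581.9 -11.9 328.9] F [0.2 0.9 0.2] w 89.9
```

```bash
cat > kin.py <<'E'
from h import *
import json
from scipy.optimize import least_squares
from scipy.spatial.transform import Rotation as Ro
D=[list(map(np.array,json.loads(l))) for l in open('log.jsonl')]
AX=np.array([[0,0,1],[0,1,0],[0,1,0],[0,0,1],[0,1,0],[0,0,1]],float)
R0=Ro.from_euler('z',np.pi/2) # tool frame at zero: x?,  refined by fit sign
def fk(q,p,s4=1):
    # points: j2 (x,z), j3, j4 (x,y), j5 (x,z), j6 (x,y), tcp z
    P=np.array([[0,0,0],[p[0],0,p[1]],[p[2],0,p[3]],[p[4],p[5],0],[p[6],0,p[7]],[p[8],p[9],0]])
    R=Ro.identity();t=np.zeros(3)
    for i in range(6):
        r=Ro.from_rotvec(AX[i]*q[i]*(s4 if i==3 else 1)); t=t+R.apply(P[i]-r.apply(P[i])); R=R*r
    return t+R.apply([p[8],p[9],p[10]]), R*Ro.from_rotvec([0,0,p[11]])
def fit(s4):
    def res(p):
        o=[]
        for q,x,e in D:
            t,R=fk(q,p,s4); o+=list(t-x)+list(300*(R.inv()*Ro.from_euler('xyz',e)).as_rotvec())
        return np.r_[o,1e-3*(p-p0)[:11]]
    best=None
    for a in (0,np.pi/2,-np.pi/2,np.pi):
        p0=np.array([0,250,0,550,0,70,0,900,0,70,1000,a],float)
        r=least_squares(res,p0)
        if best is None or r.cost<best.cost: best=r
    return best
E
python3 - <<'E'
from kin import *
for s in(1,-1):
    r=fit(s);print(s,r.cost,r.x.round(1)); 
    if s==1 or r.cost<b.cost:b=r;ss=s
    print(np.abs(r.fun).max())
np.save('kin.npy',np.r_[b.x,ss])
E
```

```text
1 0.07238791838496128 [   0.   222.9    0.   729.    46.5   76.4   46.5 1108.6   46.5   76.4
 1248.7    1.6]
0.24868707487054623
-1 137636.03402001306 [400.3  56.7 281.1 577.2 561.8 112.  304.3 649.5 310.1  76.5 787.   -4.8]
301.7620918290385
```

```bash
cat > ik.py <<'E'
from kin import *
K=np.load('kin.npy');pk,s4=K[:12],K[12]
LO=np.array([-2.53,-.77,.04,-1,.28,-3.11]);HI=np.array([2.53,2.02,2.7,4.14,2.66,3.11])
def ik(pos,R,q0):
    def f(q):
        t,r=fk(q,pk,s4);return np.r_[(t-pos)/100,(r.inv()*R).as_rotvec()]
    r=least_squares(f,np.clip(q0,LO+.01,HI-.01),bounds=(LO,HI))
    return (r.x,r.cost<1e-6)
def Rt(a,S,th,sg):
    a=np.array(a,float);S=np.array(S,float);z=-(np.cos(th)*a+np.sin(th)*S);y=sg*np.cross(a,S);y/=np.linalg.norm(y)
    return Ro.from_matrix(np.c_[np.cross(y,z),y,z])
def tcp(g,R): return np.array(g,float)-R.apply([0,0,159])
mar=lambda q:np.minimum(q-LO,HI-q).min()
HOLE=np.array([605,197.5]);REST=np.array([524.,-135]);U=np.array([0,0,1.]);FX=np.array([np.cos(np.radians(-123.6)),np.sin(np.radians(-123.6)),0])
S0=[np.array([-.3,.5,1.5,0,1.2,1.5]),np.array([.2,.7,1.5,1.5,1.2,0]),np.array([.2,.7,1.5,-.7,1.2,0]),np.array([0,.5,1.5,3,1.2,0.])]
def best(g,R,seeds=S0):
    b=None
    for s in seeds:
        q,ok=ik(tcp(g,R),R,s)
        if ok and (b is None or mar(q)>mar(b)): b=q
    return b
E
cat > scan.py <<'E'
from ik import *
deg=np.radians
for th in (60,65,70):
  for sg in(1,-1):
    for name,Fs in(('F+',1),('F-',-1)):
      q=best(np.r_[REST+0*FX[:2],57],Rt(Fs*FX,U,deg(th),sg)); print(th,sg,'rest lean',Fs, None if q is None else (q.round(2),mar(q).round(2)))
    for ph in range(0,360,20):
      S=np.array([np.cos(deg(ph)),np.sin(deg(ph)),0]); R=Rt(U,S,deg(th),sg)
      q=best(np.r_[HOLE,83],R); q2=best(np.r_[HOLE,193],R)
      if q is not None and q2 is not None: print(th,sg,'rack S',ph,q.round(2),mar(q).round(2),q2.round(2),mar(q2).round(2))
E
python3 scan.py
```

```text
60 1 rest lean 1 (array([-0.68,  0.62,  1.81,  0.69,  0.89,  2.55]), np.float64(0.56))
60 1 rest lean -1 (array([-0.14,  0.74,  1.53, -0.51,  1.17,  0.72]), np.float64(0.49))
60 1 rack S 60 [ 0.43  1.28  0.52 -0.66  2.18 -2.32] 0.34 [ 0.43  1.18  0.46 -0.74  2.31 -2.46] 0.26
60 1 rack S 80 [ 0.51  1.15  0.85 -0.78  1.87 -2.4 ] 0.22 [ 0.51  1.03  0.8  -0.82  1.98 -2.53] 0.18
60 1 rack S 100 [ 0.57  1.02  1.16 -0.92  1.56 -2.43] 0.08 [ 0.57  0.88  1.12 -0.93  1.67 -2.57] 0.07
60 1 rack S 180 [ 0.33  0.7   2.15  3.55  0.78 -1.7 ] 0.5 [ 0.33  0.44  2.1   3.76  0.5  -1.96] 0.22
60 1 rack S 200 [ 0.09  0.69  2.21  2.83  0.81 -1.49] 0.49 [ 0.09  0.41  2.16  2.67  0.51 -1.28] 0.23
60 1 rack S 220 [-0.11  0.71  2.12  2.15  0.85 -1.27] 0.57 [-0.11  0.45  2.08  1.88  0.72 -0.88] 0.44
60 1 rack S 240 [-0.22  0.75  1.94  1.59  0.97 -1.04] 0.69 [-0.22  0.53  1.9   1.41  0.99 -0.73] 0.71
60 1 rack S 260 [-0.24  0.82  1.69  1.2   1.19 -0.88] 0.91 [-0.24  0.64  1.65  1.13  1.28 -0.67] 1.0
60 1 rack S 280 [-0.21  0.93  1.4   0.94  1.46 -0.83] 1.09 [-0.21  0.77  1.37  0.93  1.57 -0.67] 1.09
60 1 rack S
[... 6298 characters left out ...]
ck S 220 [-0.15  0.82  2.17  2.24  1.12  1.7 ] 0.53 [-0.15  0.54  2.15  2.1   0.96  1.98] 0.55
70 -1 rack S 240 [-0.26  0.84  1.96  1.7   1.16  1.93] 0.74 [-0.26  0.61  1.95  1.59  1.14  2.2 ] 0.75
70 -1 rack S 260 [-0.28  0.91  1.69  1.3   1.33  2.13] 0.98 [-0.28  0.72  1.68  1.26  1.39  2.33] 0.78
70 -1 rack S 280 [-0.24  1.01  1.38  1.04  1.58  2.25] 0.86 [-0.24  0.84  1.37  1.05  1.67  2.4 ] 0.71
70 -1 rack S 300 [-0.16  1.13  1.05  0.86  1.87  2.3 ] 0.79 [-0.16  0.98  1.04  0.91  1.97  2.43] 0.68
70 -1 rack S 320 [-0.07  1.27  0.69  0.74  2.18  2.29] 0.48 [-0.07  1.14  0.68  0.82  2.28  2.42] 0.38
70 -1 rack S 340 [0.03 1.45 0.26 0.64 2.53 2.26] 0.13 [0.03 1.33 0.24 0.79 2.63 2.43] 0.03
```

```bash
cat > go.py <<'E'
from ik import *
deg=np.radians
sd=lambda ph:np.array([np.cos(deg(ph)),np.sin(deg(ph)),0])
def cur():
    o=get_obs();return o['joint_positions'],o['tool_pos'],Ro.from_euler('xyz',o['tcp_rot'])
def plan(g,R,start=None,n=12,back=0):
    q,p,Rc=start or cur(); T=tcp(g,R)-R.apply([0,0,back])
    d=Rc.inv().apply(T-p)/1000; w=(Rc.inv()*R).as_rotvec()
    print('shift',d.round(4).tolist(),'turn',w.round(4).tolist(),'rows>=',np.ceil(max(np.linalg.norm(d)/.0417,np.degrees(np.linalg.norm(w))/7.16)))
    mz=9e9;qs=q;M=9;ok=True
    for f in np.linspace(0,1,n+1)[1:]:
        Ri=Rc*Ro.from_rotvec(w*f);pi=p+Rc.apply(d*1000*f);q,k=ik(pi,Ri,q);ok&=k;M=min(M,mar(q));mz=min(mz,(pi+Ri.apply([0,0,178]))[2])
    print('  ok',ok,'margin',round(M,2),'min tip z',round(mz),'qend',q.round(2)); return q,T,R
E
python3 - <<'E'
from go import *
t=load('t0');s=load('s0')
print('egg',ray(t,[(257,146)],60)[0].round(),ray(s,[(264,262)],45)[0].round(),'jar',ray(t,[(391,234)],120)[0].round(),'mug',ray(t,[(116,238)],90)[0].round(),'redrest',ray(t,[(310,262)],12)[0].round(),'glass',ray(t,[(150,115)],60)[0].round(),'blue',ray(t,[(154,156)],60)[0].round())
R1=Rt(U,sd(298),deg(65),-1)
a=plan(np.r_[HOLE,83],R1,back=110)
a=plan(np.r_[HOLE,83],R1,start=a)
b=plan(np.r_[HOLE,203],R1,start=a)
R2=Rt(FX,U,deg(65),-1)
c=plan(np.r_[REST+5*FX[:2],157],R2,start=b)
# alternative via two steps
R2b=Rt(-FX,U,deg(65),1)
d=plan(np.r_[REST+5*FX[:2],57],R2,start=c)
e=plan(np.r_[REST-5*FX[:2],157],R2b,start=c)
f=plan(np.r_[REST-5*FX[:2],57],R2b,start=e)
g=plan(np.r_[HOLE,203],R1*Ro.from_euler('z',np.pi),start=e)
E
```

```text
egg [698. -10.  60.] [711. -12.  45.] jar [ 435. -381.  120.] mug [431. 392.  90.] redrest [ 351. -170.   12.] glass [795. 308.  60.] blue [670. 294.  60.]
shift [0.0682, -0.1293, 0.1227] turn [0.6251, -1.5938, 0.2593] rows>= 14.0
  ok True margin 0.47 min tip z 95 qend [-0.26  1.11  0.86  0.81  1.99  2.4 ]
shift [0.0, 0.0, 0.11] turn [0.0, 0.0, 0.0] rows>= 3.0
  ok True margin 0.69 min tip z 75 qend [-0.16  1.07  1.11  0.83  1.78  2.3 ]
shift [-0.1088, 0.0, -0.0507] turn [0.0, 0.0, 0.0] rows>= 3.0
  ok True margin 0.67 min tip z 85 qend [-0.16  0.92  1.08  0.87  1.9   2.44]
shift [0.0336, 0.2911, -0.1452] turn [-0.7566, 0.9325, -2.0787] rows>= 20.0
  ok True margin 0.76 min tip z 126 qend [-0.65  0.45  1.72  0.5   1.06 -0.33]
shift [-0.0423, 0.0, 0.0906] turn [0.0, 0.0, 0.0] rows>= 3.0
  ok True margin 0.58 min tip z 40 qend [-0.65  0.6   1.8   0.59  0.86 -0.48]
shift [0.1309, -0.0, 0.061] turn [-0.0, -0.8727, 0.0] rows>= 7.0
  ok True margin 0.59 min tip z 123 qend [-0.17  0.58  1.47 -0.41  1.3   0.57]
shift [0.0423, -0.0, 0.0906] turn [0.0, 0.0, 0.0] rows>= 3.0
  ok True margin 0.55 min tip z 40 qend [-0.17  0.71  1.55 -0.45  1.11  0.66]
shift [0.1771, 0.0102, -0.0485] turn [0.4048, 1.4038, -1.1121] rows>= 15.0
  ok True margin 0.71 min tip z 117 qend [-0.16  0.92  1.08  0.87  1.9  -0.7 ]
```

```bash
python3 -m pendant '[[[0.01,-0.02,0.02],[0.0625,-0.159,0.026],0.06],[[0.02,-0.04,0.04],[0.125,-0.319,0.052],0.06],[[0.03,-0.06,0.06],[0.1875,-0.478,0.078],0.06],[[0.04,-0.08,0.08],[0.25,-0.6375,0.104],0.06],[[0.05,-0.1,0.09],[0.3126,-0.797,0.13],0.06],[[0.06,-0.115,0.11],[0.375,-0.956,0.156],0.06],[[0.068,-0.129,0.122],[0.625,-1.594,0.26],0.06],[[0.068,-0.129,0.122],[0.625,-1.594,0.26],0.06],[[0.068,-0.129,0.122],[0.625,-1.594,0.26],0.06],[[0.068,-0.129,0.122],[0.625,-1.594,0.26],0.06]]'; python3 st.py
python3 - <<'E'
from go import *
plan(np.r_[HOLE,83],Rt(U,sd(298),deg(65),-1),back=110)
E
```

```text
time: 3.68
tool_pos: [719.5, -17.8, 199.3]
tcp_rot: [3.093, 0.7, -0.936]
contact_force: [-0.6, 1.2, -0.3]
grip_width: 60.2
t 3.68 q [-0.208  1.043  0.87   0.414  1.799  2.256] p [719.5 -17.8 199.3] F [-0.6  1.2 -0.3] w 60.2
shift [0.0016, -0.0001, 0.002] turn [0.164, -0.4361, 0.0789] rows>= 4.0
  ok True margin 0.67 min tip z 67 qend [-0.26  1.11  0.86  0.81  1.99  2.4 ]
```

```bash
python3 -m pendant '[[[0.0016,0,0.002],[0.164,-0.436,0.079],0.06],[[0.0016,0,0.002],[0.164,-0.436,0.079],0.06],[[0.0016,0,0.002],[0.164,-0.436,0.079],0.06],[[0.0016,0,0.002],[0.164,-0.436,0.079],0.06],[[0.0016,0,0.002],[0.164,-0.436,0.079],0.06],[[0.0016,0,0.002],[0.164,-0.436,0.079],0.06]]'; python3 st.py
python3 - <<'E'
from go import *
plan(np.r_[HOLE,83],Rt(U,sd(298),deg(65),-1))
w=snap('wrist','w1');t=snap('top','t1');s=snap('scene','s1')
C=HOLE
c=np.radians(16.2)
for k in(0,-80,-160):
    h=[HOLE[0]+k*np.cos(c),HOLE[1]+k*np.sin(c)]
    print(k,proj(w,[h+[50],h+[140]]).round(0).tolist())
im=cv2.resize(w['color'],(512,384))
T=cv2.resize(t['color'][130:230,160:300],(280,200),interpolation=3);S=cv2.resize(s['color'][130:300,220:360],(280,340),interpolation=3)[:,:]
cv2.imwrite('pics/v1.png',np.hstack([np.pad(im,((0,156),(0,0),(0,0))),np.vstack([T,S])])[...,::-1])
E
```

```text
time: 4.18
tool_pos: [718.8, -17.9, 196.3]
tcp_rot: [3.135, 1.127, -1.086]
contact_force: [0.4, -0.2, -0.2]
grip_width: 60.6
t 4.18 q [-0.262  1.112  0.858  0.803  1.985  2.398] p [718.8 -17.9 196.3] F [ 0.4 -0.2 -0.2] w 60.6
shift [-0.001, -0.001, 0.1096] turn [0.0029, -0.007, -0.0019] rows>= 3.0
  ok True margin 0.69 min tip z 75 qend [-0.16  1.07  1.11  0.83  1.78  2.3 ]
0 [[255.0, 164.0], [255.0, 260.0]]
-80 [[331.0, 169.0], [335.0, 258.0]]
-160 [[398.0, 173.0], [405.0, 257.0]]
```

View pics/v1.png

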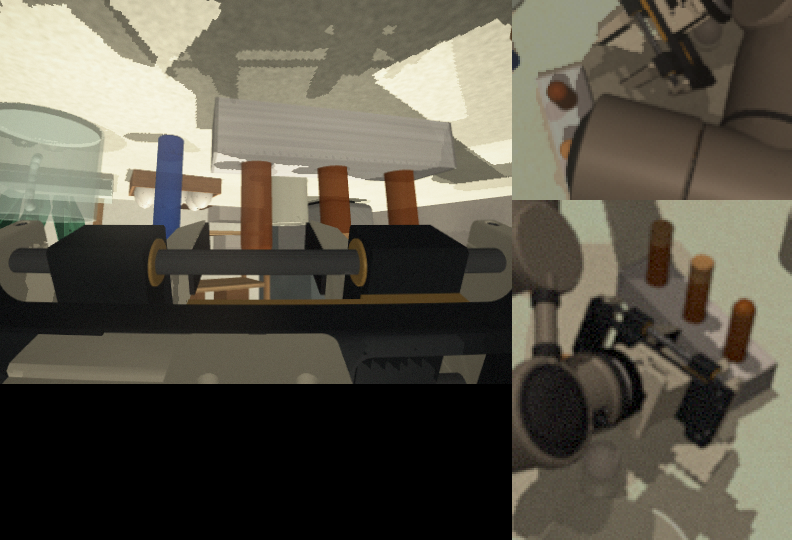

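The wrist view (upside down) shows the inverted tube entering its hole at (256,164), where the model predicted (255,164). The neighbours at 334 and 402 also match. The fingers straddle it, so I advance and grip.

```bash
python3 -m pendant '[[[-0.0005,0,0.03],[0,-0.007,0],0.06],[[-0.001,0,0.06],[0,-0.007,0],0.06],[[-0.001,0,0.08],[0,-0.007,0],0.06],[[-0.001,0,0.09],[0,-0.007,0],0.06],[[-0.001,0,0.1],[0,-0.007,0],0.06],[[-0.001,0,0.11],[0,-0.007,0],0.06],[[-0.001,0,0.11],[0,-0.007,0],0.06]]'; python3 st.py
python3 -m pendant '[[[0,0,0],[0,0,0],0.045],[[0,0,0],[0,0,0],0.038],[[0,0,0],[0,0,0],0.033],[[0,0,0],[0,0,0],0.028],[[0,0,0],[0,0,0],0.02],[[0,0,0],[0,0,0],0.02],[[0,0,0],[0,0,0],0.02],[[0,0,0],[0,0,0],0.02]]'; python3 st.py
python3 - <<'E'
from go import *
plan(np.r_[HOLE,203],Rt(U,sd(298),deg(65),-1))
E
```

```text
time: 4.92
tool_pos: [670.9, 72.0, 150.3]
tcp_rot: [3.131, 1.138, -1.087]
contact_force: [-0.2, 0.4, -0.1]
grip_width: 60.0
t 4.92 q [-0.159  1.072  1.111  0.829  1.784  2.302] p [670.9  72.  150.3] F [-0.2  0.4 -0.1] w 60.0
time: 5.58
tool_pos: [671.4, 70.7, 150.8]
tcp_rot: [3.133, 1.138, -1.087]
contact_force: [-0.1, -0.7, 1.0]
grip_width: 29.1
t 5.58 q [-0.161  1.072  1.11   0.829  1.785  2.303] p [671.4  70.7 150.8] F [-0.1 -0.7  1. ] w 29.1
shift [-0.108, -0.0005, -0.051] turn [0.0041, 0.0039, -0.0021] rows>= 3.0
  ok True margin 0.67 min tip z 86 qend [-0.16  0.92  1.08  0.87  1.9   2.44]
```

```bash
python3 -m pendant '[[[-0.009,0,-0.00425],[0,0,0],0.02],[[-0.018,0,-0.0085],[0,0,0],0.02],[[-0.027,0,-0.01275],[0,0,0],0.02],[[-0.036,0,-0.017],[0,0,0],0.02],[[-0.045,0,-0.02125],[0,0,0],0.02]]'; python3 st.py
python3 -m pendant '[[[-0.018,0,-0.0085],[0,0,0],0.02],[[-0.036,0,-0.017],[0,0,0],0.02],[[-0.054,0,-0.0255],[0,0,0],0.02],[[-0.072,0,-0.034],[0,0,0],0.02],[[-0.09,0,-0.0425],[0,0,0],0.02],[[-0.09,0,-0.0425],[0,0,0],0.02]]'; python3 st.py
python3 - <<'E'
from go import *
R2=Rt(FX,U,deg(65),-1)
plan(np.r_[REST+8*FX[:2],187],R2)
print(cur()[1]+cur()[2].apply([0,0,159]))
w=snap('wrist','w2');s=snap('scene','s2')
S=cv2.resize(s['color'][90:260,230:370],(420,510),interpolation=3)
cv2.imwrite('pics/v2.png',S[...,::-1])
E
```

```text
time: 6.0
tool_pos: [671.7, 70.6, 202.1]
tcp_rot: [3.134, 1.138, -1.086]
contact_force: [-0.2, -1.0, -1.4]
grip_width: 29.3
t 6.0 q [-0.161  1.003  1.105  0.842  1.834  2.358] p [671.7  70.6 202.1] F [-0.2 -1.  -1.4] w 29.3
time: 6.5
tool_pos: [672.7, 70.0, 306.7]
tcp_rot: [-3.132, 1.134, -1.07]
contact_force: [1.3, 1.9, -0.5]
grip_width: 29.5
t 6.5 q [-0.162  0.884  1.05   0.884  1.944  2.49 ] p [672.7  70.  306.7] F [ 1.3  1.9 -0.5] w 29.5
shift [0.0384, 0.2942, -0.1431] turn [-0.7575, 0.931, -2.0732] rows>= 20.0
  ok True margin 0.71 min tip z 158 qend [-0.65  0.41  1.68  0.49  1.13 -0.29]
[604.86871516 197.16065276 239.50965434]
```

View pics/v2.png

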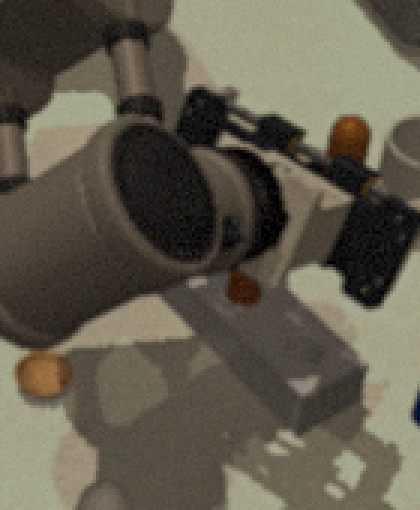

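```bash
python3 -m pendant '[[[0.002,0.015,-0.007],[-0.037,0.046,-0.102],0.02],[[0.004,0.029,-0.014],[-0.074,0.092,-0.204],0.02],[[0.006,0.044,-0.021],[-0.111,0.138,-0.306],0.02],[[0.008,0.059,-0.028],[-0.148,0.184,-0.408],0.02],[[0.01,0.073,-0.036],[-0.185,0.23,-0.51],0.02],[[0.012,0.088,-0.043],[-0.222,0.276,-0.612],0.02],[[0.014,0.103,-0.05],[-0.259,0.322,-0.714],0.02],[[0.015,0.118,-0.057],[-0.296,0.368,-0.816],0.02],[[0.017,0.132,-0.064],[-0.333,0.414,-0.918],0.02],[[0.019,0.147,-0.071],[-0.37,0.46,-1.02],0.02]]'; python3 st.py
python3 - <<'E'
from go import *
R2=Rt(FX,U,deg(65),-1)
plan(np.r_[REST+8.6*FX[:2],167],R2)
E
```

```text
time: 7.43
tool_pos: [576.4, -63.7, 312.1]
tcp_rot: [-2.65, 0.329, 0.105]
contact_force: [0.5, -0.4, -1.6]
grip_width: 29.3
t 7.43 q [-0.319  0.644  1.351  0.319  1.641  1.172] p [576.4 -63.7 312.1] F [ 0.5 -0.4 -1.6] w 29.3
shift [-0.1018, 0.126, -0.0269] turn [-0.3879, 0.4775, -1.0533] rows>= 10.0
  ok True margin 0.81 min tip z 144 qend [-0.65  0.43  1.71  0.5   1.09 -0.32]
```

```bash
python3 -m pendant '[[[-0.01,0.013,-0.003],[-0.039,0.048,-0.105],0.02],[[-0.02,0.025,-0.005],[-0.078,0.095,-0.21],0.02],[[-0.03,0.038,-0.008],[-0.116,0.143,-0.315],0.02],[[-0.04,0.05,-0.011],[-0.155,0.19,-0.42],0.02],[[-0.05,0.063,-0.013],[-0.194,0.238,-0.526],0.02],[[-0.06,0.076,-0.016],[-0.233,0.286,-0.631],0.02],[[-0.071,0.088,-0.019],[-0.271,0.334,-0.736],0.02],[[-0.081,0.1,-0.022],[-0.31,0.381,-0.842],0.02],[[-0.092,0.113,-0.024],[-0.349,0.43,-0.947],0.02],[[-0.102,0.126,-0.027],[-0.388,0.4775,-1.053],0.02]]' >/dev/null
python3 -m pendant '[[[0,0,0],[0,0,0],0.02],[[0,0,0],[0,0,0],0.02]]'; python3 st.py
python3 - <<'E'
from go import *
R2=Rt(FX,U,deg(65),-1)
plan(np.r_[REST+8.6*FX[:2],77],R2)
t=snap('top','t3');s=snap('scene','s3');w=snap('wrist','w3')
T=cv2.resize(t['color'][150:270,240:360],(400,400),interpolation=3);S=cv2.resize(s['color'][140:260,140:260],(400,400),interpolation=3)
cv2.imwrite('pics/v3.png',np.hstack([T,S])[...,::-1])
# predicted tube ends for held pose & for lying
q,p,R=cur();g=p+R.apply([0,0,159]);a=-R.apply([0,0,1])*np.cos(deg(65))+R.apply([1,0,0])*np.sin(deg(65))
a2=-R.apply([0,0,1])*np.cos(deg(65))-R.apply([1,0,0])*np.sin(deg(65))
print('g',g.round(1),'axis',a.round(3),a2.round(3),'FX',FX.round(3))
E
```

```text
time: 8.43
tool_pos: [481.3, -197.6, 311.8]
tcp_rot: [-3.135, -0.435, 0.972]
contact_force: [-0.1, -0.3, -1.5]
grip_width: 29.0
t 8.43 q [-0.653  0.432  1.708  0.494  1.088 -0.308] p [ 481.3 -197.6  311.8] F [-0.1 -0.3 -1.5] w 29.0
shift [-0.0382, 0.0014, 0.0822] turn [-0.0014, 0.0018, -0.0109] rows>= 3.0
  ok True margin 0.62 min tip z 60 qend [-0.65  0.57  1.79  0.57  0.9  -0.45]
g [ 519.2 -140.7  167.9] axis [0.362 0.533 0.765] [-0.558 -0.83   0.002] FX [-0.553 -0.833  0.   ]
```

View pics/v3.png

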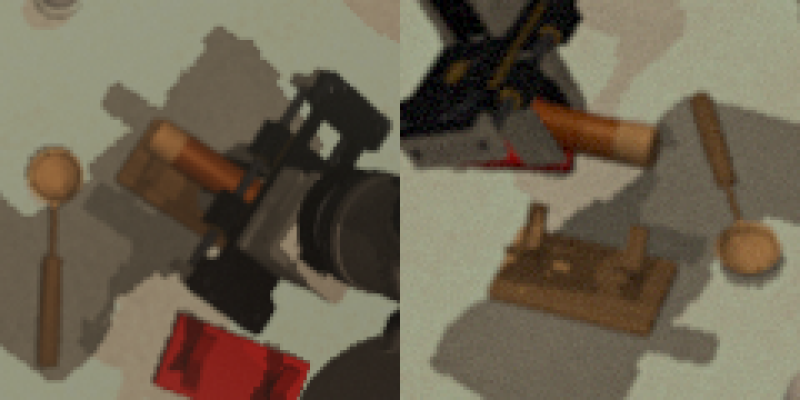

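The tube is horizontal above the wooden rest, cap end at top-view (170,145) in the crop and foot end under the gripper. I lower it gently.

```bash
python3 -m pendant '[[[-0.0127,0.001,0.0274],[0,0,-0.005],0.02],[[-0.0255,0.0014,0.0548],[0,0,-0.01],0.02],[[-0.0382,0.0014,0.0822],[0,0,-0.011],0.02],[[-0.0382,0.0014,0.0822],[0,0,-0.011],0.02]]' >/dev/null
python3 st.py
python3 -m pendant '[[[-0.0021,0,0.0045],[0,0,0],0.02],[[-0.0042,0,0.009],[0,0,0],0.02],[[-0.0055,0,0.0118],[0,0,0],0.02],[[-0.0063,0,0.0136],[0,0,0],0.02],[[-0.0063,0,0.0136],[0,0,0],0.02]]'; python3 st.py
python3 - <<'E'
from go import *
q,p,R=cur();print((p+R.apply([0,0,159])).round(1),REST+8.6*FX[:2])
E
```

```text
t 8.92 q [-0.649  0.575  1.792  0.566  0.898 -0.453] p [ 482.  -196.1  216.9] F [-0.5  0.8 -1.6] w 28.9
time: 9.33
tool_pos: [483.2, -198.0, 207.4]
tcp_rot: [3.137, -0.435, 0.991]
contact_force: [-0.3, 0.8, -0.5]
grip_width: 29.4
t 9.33 q [-0.651  0.591  1.797  0.582  0.871 -0.478] p [ 483.2 -198.   207.4] F [-0.3  0.8 -0.5] w 29.4
[ 520.5 -142.3   63.2] [ 519.24083268 -142.16312267]
```

```bash
for i in 1 2 3 4; do :; done
python3 -m pendant '[[[-0.0006,0,0.0014],[0,0,0],0.02],[[-0.0012,0,0.0028],[0,0,0],0.02],[[-0.0012,0,0.0028],[0,0,0],0.02]]' | grep -E 'pos|force'
python3 -m pendant '[[[-0.0004,0,0.0009],[0,0,0],0.02],[[-0.0008,0,0.0018],[0,0,0],0.02],[[-0.0008,0,0.0018],[0,0,0],0.02]]' | grep -E 'pos|force'
python3 -m pendant '[[[-0.0004,0,0.0009],[0,0,0],0.02],[[-0.0008,0,0.0018],[0,0,0],0.02],[[-0.0008,0,0.0018],[0,0,0],0.02]]' | grep -E 'pos|force'
```

```text
tool_pos: [483.1, -197.9, 203.8]
contact_force: [-0.2, 0.4, -0.9]
tool_pos: [483.1, -197.9, 201.6]
contact_force: [-0.2, 0.0, -1.1]
tool_pos: [483.3, -198.0, 200.8]
contact_force: [-2.3, 1.3, 8.3]
```

```bash
python3 -m pendant '[[[0,0,0],[0,0,0],0.034],[[0,0,0],[0,0,0],0.04],[[0,0,0],[0,0,0],0.05],[[0,0,0],[0,0,0],0.06],[[0,0,0],[0,0,0],0.06],[[0,0,0],[0,0,0],0.06]]' | grep -E 'pos|force|width'
python3 -m pendant '[[[0,0,-0.02],[0,0,0],0.06],[[0,0,-0.05],[0,0,0],0.06],[[0,0,-0.085],[0,0,0],0.06],[[0,0,-0.12],[0,0,0],0.06],[[0,0,-0.12],[0,0,0],0.06]]' | grep -E 'time|pos|force|width'
python3 - <<'E'
from go import *
plan(np.r_[REST-8*FX[:2],56],Rt(-FX,U,deg(65),1),back=120)
t=snap('top','t4');s=snap('scene','s4')
T=cv2.resize(t['color'][170:240,260:340],(400,350),interpolation=3);S=cv2.resize(s['color'][185:255,140:220],(400,350),interpolation=3)
cv2.imwrite('pics/v4.png',np.hstack([T,S])[...,::-1])
E
```

```text
tool_pos: [483.1, -197.8, 199.7]
contact_force: [-0.0, 0.8, -0.1]
grip_width: 58.9
time: 11.0
tool_pos: [455.4, -242.4, 314.1]
contact_force: [1.6, -0.2, 0.9]
grip_width: 59.8
shift [0.2277, -0.0015, 0.1111] turn [0.0134, -0.8696, 0.0034] rows>= 7.0
  ok True margin 0.61 min tip z 133 qend [-0.09  0.62  1.37 -0.39  1.38  0.61]
```

View pics/v4.png

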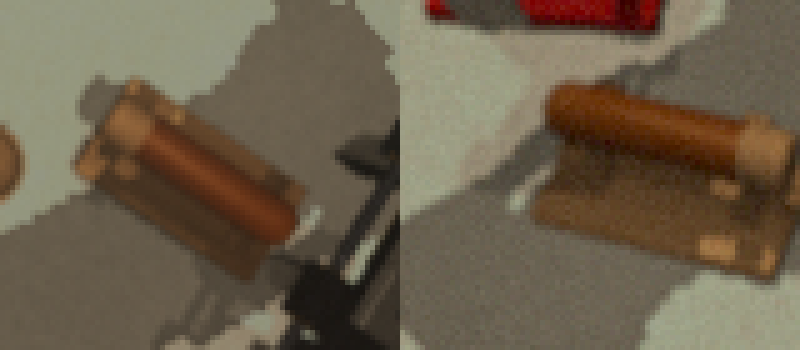

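Top crop: the tube lies in both saddles, cap at (130,122) and foot at (295,225). The scene crop agrees. I check its axis against the model.

Run:
```python
from go import *
t=load('t4');s=load('s4')
im=t['color'];
f=lambda p,k,o:(np.array(p,float)+.5)/k-.5+np.array(o)
W=ray(t,f([(113,112),(130,122),(225,182),(290,222),(300,230)],5,(260,170)),57); print(W.round(1).tolist())
d=W[3]-W[1];print(np.degrees(np.arctan2(d[1],d[0])),[np.cross(FX[:2],w[:2]-REST).round(1) for w in W],[np.dot(FX[:2],w[:2]-REST).round(1) for w in W])
Ws=ray(s,f([(555,105),(650,130),(765,160)]-np.array([400,0]),5,(140,185)),57);print(Ws.round(1).tolist(),[np.cross(FX[:2],w[:2]-REST).round(1) for w in Ws])
```

```text
[[561.3, -83.0, 57.0], [555.3, -93.0, 57.0], [519.6, -148.6, 57.0], [495.7, -186.7, 57.0], [490.9, -192.6, 57.0]]
-122.47902468608625 [np.float64(2.3), np.float64(2.8), np.float64(3.8), np.float64(5.0), np.float64(4.3)] [np.float64(-63.9), np.float64(-52.4), np.float64(13.8), np.float64(58.8), np.float64(66.3)]
[[494.6, -182.6, 57.0], [524.0, -141.0, 57.0], [558.6, -91.8, 57.0]] [np.float64(1.9), np.float64(3.3), np.float64(4.9)]<stdin>:6: DeprecationWarning: Arrays of 2-dimensional vectors are deprecated. Use arrays of 3-dimensional vectors instead. (deprecated in NumPy 2.0)
<stdin>:7: DeprecationWarning: Arrays of 2-dimensional vectors are deprecated. Use arrays of 3-dimensional vectors instead. (deprecated in NumPy 2.0)
```

```bash
python3 -m pendant '[[[0.028,0,0.014],[0,-0.108,0],0.06],[[0.057,0,0.028],[0,-0.217,0],0.06],[[0.085,0,0.042],[0,-0.326,0],0.06],[[0.114,0,0.056],[0.005,-0.435,0.001],0.06],[[0.142,0,0.07],[0.008,-0.543,0.002],0.06],[[0.17,0,0.083],[0.01,-0.65,0.003],0.06],[[0.2,0,0.097],[0.012,-0.76,0.003],0.06],[[0.2277,-0.0015,0.111],[0.0134,-0.87,0.0034],0.06],[[0.2277,-0.0015,0.111],[0.0134,-0.87,0.0034],0.06]]' | grep -E 'force|width'; python3 st.py
python3 - <<'E'
from go import *
plan(np.r_[REST-8.5*FX[:2],55.5],Rt(-FX,U,deg(65),1),back=0)
E
```

```text
contact_force: [-0.6, 0.8, -0.2]
grip_width: 60.0
t 11.85 q [-0.077  0.635  1.373 -0.384  1.381  0.617] p [594.6 -21.2 300.7] F [-0.6  0.8 -0.2] w 60.0
shift [-0.0096, 0.005, 0.1162] turn [-0.0082, 0.0038, 0.0145] rows>= 3.0
  ok True margin 0.55 min tip z 38 qend [-0.17  0.72  1.55 -0.45  1.11  0.67]
```

```bash
python3 -m pendant '[[[0,0,0],[0,0,0],0.06],[[0,0,0],[0,0,0],0.06]]' | grep -E 'force|width'
python3 - <<'E'
from go import *
plan(np.r_[REST-8.5*FX[:2],55.5],Rt(-FX,U,deg(65),1),back=40)
E
```

```text
contact_force: [0.1, -0.6, -0.8]
grip_width: 60.2
shift [-0.0039, 0.0034, 0.075] turn [-0.0105, -0.0011, 0.0086] rows>= 2.0
  ok True margin 0.58 min tip z 75 qend [-0.14  0.68  1.5  -0.42  1.2   0.65]
```

```bash
python3 -m pendant '[[[-0.0039,0.0034,0.02],[-0.0105,0,0.0086],0.06],[[-0.0039,0.0034,0.04],[-0.0105,0,0.0086],0.06],[[-0.0039,0.0034,0.06],[-0.0105,0,0.0086],0.06],[[-0.0039,0.0034,0.075],[-0.0105,0,0.0086],0.06],[[-0.0039,0.0034,0.075],[-0.0105,0,0.0086],0.06]]' | grep -E 'force|width'
python3 - <<'E'
from go import *
plan(np.r_[REST-8.5*FX[:2],55.5],Rt(-FX,U,deg(65),1),back=0)
w=snap('wrist','w5');cv2.imwrite('pics/w5.png',w['color'][...,::-1])
print(proj(w,[np.r_[REST-65*FX[:2],55],np.r_[REST+65*FX[:2],55],np.r_[REST-40*FX[:2],55]]).round(0).tolist())
E
```

```text
contact_force: [-0.6, -0.1, 0.2]
grip_width: 60.0
shift [0.0025, 0.0001, 0.0376] turn [-0.0047, 0.0003, -0.0036] rows>= 1.0
  ok True margin 0.55 min tip z 38 qend [-0.17  0.72  1.55 -0.45  1.11  0.67]
[[259.0, 151.0], [259.0, 280.0], [259.0, 186.0]]
```

View pics/w5.png

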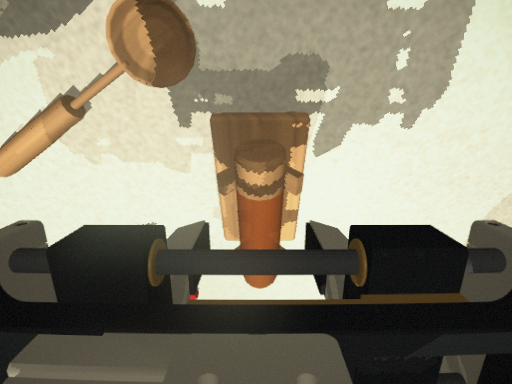

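The wrist view shows the lying tube centred at column 260 (predicted 259), cap end at row 150. Fingers are on both sides. I advance and grip.

```bash
python3 -m pendant '[[[0.001,0,0.015],[-0.0047,0,-0.0036],0.06],[[0.002,0,0.028],[-0.0047,0,-0.0036],0.06],[[0.0025,0,0.0376],[-0.0047,0,-0.0036],0.06],[[0.0025,0,0.0376],[-0.0047,0,-0.0036],0.06]]' | grep -E 'force|width'
python3 st.py
python3 -m pendant '[[[0,0,0],[0,0,0],0.045],[[0,0,0],[0,0,0],0.038],[[0,0,0],[0,0,0],0.033],[[0,0,0],[0,0,0],0.028],[[0,0,0],[0,0,0],0.02],[[0,0,0],[0,0,0],0.02],[[0,0,0],[0,0,0],0.02]]' | grep -E 'force|width'; python3 st.py
python3 - <<'E'
from go import *
q,p,R=cur();g=p+R.apply([0,0,159]);print(g.round(1),'s along FX',np.dot(FX[:2],g[:2]-REST))
b=plan(g+[0,0,110],R)
# insertion attitude: same sgn +1
plan(np.r_[HOLE,220],Rt(U,sd(298),deg(65),1),start=b)
E
```

```text
contact_force: [-0.4, 0.7, 0.7]
grip_width: 60.1
t 12.82 q [-0.162  0.714  1.544 -0.446  1.11   0.669] p [567.7 -70.4 201.6] F [-0.4  0.7  0.7] w 60.1
contact_force: [-3.1, 4.1, 4.7]
grip_width: 28.8
t 13.4 q [-0.16   0.713  1.543 -0.445  1.112  0.67 ] p [568.  -69.1 202.7] F [-3.1  4.1  4.7] w 28.8
[ 531.6 -125.4   58.5] s along FX -12.236388438532279
shift [-0.0464, 0.0005, -0.0997] turn [0.0, 0.0, 0.0] rows>= 3.0
  ok True margin 0.56 min tip z 50 qend [-0.16  0.57  1.45 -0.41  1.32  0.57]
shift [0.1685, 0.0105, -0.0502] turn [0.4086, 1.4062, -1.1072] rows>= 15.0
  ok True margin 0.71 min tip z 130 qend [-0.16  0.9   1.07  0.88  1.92 -0.67]
```

```bash
python3 -m pendant '[[[-0.006,0,-0.0125],[0,0,0],0.02],[[-0.012,0,-0.025],[0,0,0],0.02],[[-0.022,0,-0.047],[0,0,0],0.02],[[-0.034,0,-0.073],[0,0,0],0.02],[[-0.0464,0,-0.0997],[0,0,0],0.02],[[-0.0464,0,-0.0997],[0,0,0],0.02]]' | grep -E 'force|width'; python3 st.py
python3 - <<'E'
from go import *
plan(np.r_[HOLE+60*sd(298)[:2],235],Rt(U,sd(298),deg(65),1))
E
```

```text
contact_force: [1.0, 0.4, -0.6]
grip_width: 29.1
t 13.9 q [-0.16   0.566  1.445 -0.411  1.324  0.566] p [569.1 -69.7 319.2] F [ 1.   0.4 -0.6] w 29.1
shift [0.1393, 0.062, -0.0443] turn [0.4215, 1.4094, -1.1015] rows>= 15.0
  ok True margin 0.63 min tip z 139 qend [-0.22  0.95  0.91  0.87  2.03 -0.63]
```

```bash
python3 -m pendant '[[[0.008,0.004,-0.003],[0.025,0.083,-0.065],0.02],[[0.016,0.007,-0.005],[0.05,0.166,-0.13],0.02],[[0.025,0.011,-0.008],[0.074,0.249,-0.194],0.02],[[0.033,0.015,-0.01],[0.099,0.332,-0.26],0.02],[[0.041,0.018,-0.013],[0.124,0.415,-0.324],0.02],[[0.049,0.022,-0.016],[0.149,0.497,-0.389],0.02],[[0.057,0.026,-0.018],[0.174,0.58,-0.454],0.02],[[0.066,0.029,-0.021],[0.198,0.663,-0.518],0.02],[[0.074,0.033,-0.023],[0.223,0.746,-0.583],0.02],[[0.082,0.036,-0.026],[0.248,0.829,-0.648],0.02]]' | grep -E 'force|width'; python3 st.py
python3 - <<'E'
from go import *
plan(np.r_[HOLE+60*sd(298)[:2],235],Rt(U,sd(298),deg(65),1))
E
```

```text
contact_force: [0.7, 0.4, -2.7]
grip_width: 29.4
t 14.73 q [-0.236  0.732  1.2    0.418  1.571 -0.316] p [645.3 -18.1 301.7] F [ 0.7  0.4 -2.7] w 29.4
shift [0.0343, 0.0561, 0.004] turn [0.1664, 0.5716, -0.4568] rows>= 7.0
  ok True margin 0.63 min tip z 154 qend [-0.22  0.95  0.91  0.87  2.03 -0.63]
```

```bash
python3 -m pendant '[[[0.004,0.007,0],[0.021,0.071,-0.057],0.02],[[0.009,0.014,0.001],[0.042,0.143,-0.114],0.02],[[0.013,0.021,0.002],[0.062,0.214,-0.171],0.02],[[0.017,0.028,0.002],[0.083,0.286,-0.228],0.02],[[0.021,0.035,0.002],[0.104,0.357,-0.286],0.02],[[0.026,0.042,0.003],[0.125,0.429,-0.343],0.02],[[0.03,0.049,0.003],[0.146,0.5,-0.4],0.02],[[0.0343,0.0561,0.004],[0.1664,0.5716,-0.4568],0.02],[[0.0343,0.0561,0.004],[0.1664,0.5716,-0.4568],0.02],[[0.0343,0.0561,0.004],[0.1664,0.5716,-0.4568],0.02]]' | grep -E 'force|width'; python3 st.py
python3 - <<'E'
from go import *
plan(np.r_[HOLE+2.5*sd(298)[:2],215],Rt(U,sd(298),deg(65),1))
t=snap('top','t6');s=snap('scene','s6');w=snap('wrist','w6')
T=cv2.resize(t['color'][140:220,150:260],(385,280),interpolation=3);S=cv2.resize(s['color'][110:230,250:350],(400,480),interpolation=3)
W=cv2.resize(w['color'][90:300,200:340],(385,577),interpolation=3)[:480]
cv2.imwrite('pics/v6.png',np.hstack([S,W])[...,::-1])
q,p,R=cur();g=p+R.apply([0,0,159]);ax=R.apply(Rt(U,sd(298),deg(65),1).inv().apply(U));m=g-11.5*ax-2.5*np.array([.469,-.883,0])
for n,c in(('s',s),('w',w),('t',t)):print(n,proj(c,[m+65*ax,m-65*ax]).round(1).tolist())
print(g,ax)
E
```

```text
contact_force: [0.2, -0.3, -1.5]
grip_width: 29.1
t 15.57 q [-0.224  0.953  0.914  0.867  2.026 -0.627] p [700.6  17.2 300.7] F [ 0.2 -0.3 -1.5] w 29.1
shift [0.0078, 0.0001, 0.0599] turn [0.0007, 0.0048, -0.0065] rows>= 2.0
  ok True margin 0.64 min tip z 207 qend [-0.16  0.91  1.06  0.87  1.92 -0.68]
s [[329.8, 143.9], [321.0, 188.2]]
w [[257.7, 171.3], [257.2, 312.2]]
t [[192.8, 152.6], [200.0, 162.6]]
[633.00532539 144.09037858 234.3417201 ] [0.00116901 0.00627263 0.99997964]
```

View pics/v6.png

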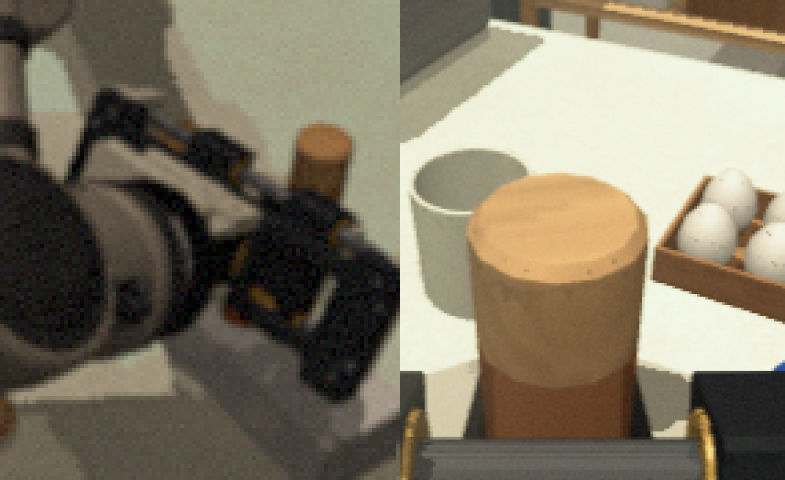

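The cap is on top. Its end appears at scene (331,144) against (330,144) predicted, and at wrist (257,172) against (258,171), so the grip offset model holds. I move over the hole and go down.

```bash
python3 -m pendant '[[[0.002,0,0.015],[0,0.0048,-0.0065],0.02],[[0.004,0,0.03],[0,0.0048,-0.0065],0.02],[[0.006,0,0.045],[0,0.0048,-0.0065],0.02],[[0.0078,0,0.06],[0,0.0048,-0.0065],0.02],[[0.0078,0,0.06],[0,0.0048,-0.0065],0.02],[[0.0078,0,0.06],[0,0.0048,-0.0065],0.02]]' | grep -E 'force|width'; python3 st.py
python3 - <<'E'
from go import *
plan(np.r_[HOLE+2.5*sd(298)[:2],135],Rt(U,sd(298),deg(65),1))
E
```

```text
contact_force: [0.1, 0.5, -0.5]
grip_width: 29.2
t 16.22 q [-0.164  0.908  1.065  0.874  1.919 -0.681] p [673.3  68.5 284.1] F [ 0.1  0.5 -0.5] w 29.2
shift [-0.0745, 0.0001, 0.034] turn [0.0003, -0.001, 0.0025] rows>= 2.0
  ok True margin 0.75 min tip z 127 qend [-0.16  1.01  1.1   0.84  1.83 -0.78]
```

```bash
python3 -m pendant '[[[-0.015,0,0.007],[0,0,0],0.02],[[-0.03,0,0.014],[0,0,0],0.02],[[-0.045,0,0.0205],[0,0,0],0.02],[[-0.06,0,0.027],[0,0,0],0.02],[[-0.068,0,0.031],[0,0,0.0025],0.02],[[-0.0745,0,0.034],[0,0,0.0025],0.02],[[-0.0745,0,0.034],[0,0,0.0025],0.02],[[-0.0745,0,0.034],[0,0,0.0025],0.02]]' | grep -E 'force|width'; python3 st.py
python3 - <<'E'
from go import *
q,p,R=cur();g=p+R.apply([0,0,159]);print(g.round(1),HOLE+2.5*sd(298)[:2])
plan(np.r_[HOLE+2.5*sd(298)[:2],115],Rt(U,sd(298),deg(65),1))
w=snap('wrist','w7');s=snap('scene','s7')
E
```

```text
contact_force: [1.0, 0.0, -0.3]
grip_width: 29.2
t 16.88 q [-0.165  1.007  1.097  0.843  1.834 -0.784] p [674.1  67.9 201.1] F [ 1.   0.  -0.3] w 29.2
[606.4 195.3 134.3] [606.17367891 195.29263102]
shift [-0.017, -0.0001, 0.0082] turn [0.0007, -0.0027, -0.0003] rows>= 1.0
  ok True margin 0.83 min tip z 107 qend [-0.16  1.03  1.1   0.84  1.81 -0.81]
```

```bash
python3 -m pendant '[[[-0.0018,0,0.00085],[0,0,0],0.02],[[-0.0036,0,0.0017],[0,0,0],0.02],[[-0.0054,0,0.00255],[0,0,0],0.02],[[-0.0072,0,0.0034],[0,0,0],0.02],[[-0.0072,0,0.0034],[0,0,0],0.02]]' | grep -E 'pos|force|width'
python3 -m pendant '[[[-0.0018,0,0.00085],[0,0,0],0.02],[[-0.0036,0,0.0017],[0,0,0],0.02],[[-0.0036,0,0.0017],[0,0,0],0.02]]' | grep -E 'pos|force|width'
python3 -m pendant '[[[-0.0018,0,0.00085],[0,0,0],0.02],[[-0.0036,0,0.0017],[0,0,0],0.02],[[-0.0036,0,0.0017],[0,0,0],0.02]]' | grep -E 'pos|force|width'
```

```text
tool_pos: [673.8, 68.0, 193.1]
contact_force: [-0.8, 0.6, -1.6]
grip_width: 29.3
tool_pos: [673.9, 68.0, 189.0]
contact_force: [-0.4, 1.0, -0.8]
grip_width: 28.9
tool_pos: [673.8, 68.0, 185.0]
contact_force: [0.2, 0.5, -0.5]
grip_width: 29.3
```

```bash
for k in 1 2 3; do :; done
python3 -m pendant '[[[-0.0014,0,0.00065],[0,0,0],0.02],[[-0.0027,0,0.0013],[0,0,0],0.02],[[-0.0036,0,0.0017],[0,0,0],0.02],[[-0.0036,0,0.0017],[0,0,0],0.02]]' | grep -E 'pos|force'
python3 -m pendant '[[[-0.0014,0,0.00065],[0,0,0],0.02],[[-0.0027,0,0.0013],[0,0,0],0.02],[[-0.0036,0,0.0017],[0,0,0],0.02],[[-0.0036,0,0.0017],[0,0,0],0.02]]' | grep -E 'pos|force'
python3 -m pendant '[[[-0.0014,0,0.00065],[0,0,0],0.02],[[-0.0027,0,0.0013],[0,0,0],0.02],[[-0.0036,0,0.0017],[0,0,0],0.02],[[-0.0036,0,0.0017],[0,0,0],0.02]]' | grep -E 'pos|force'
```

```text
tool_pos: [673.9, 68.0, 181.3]
contact_force: [-0.2, 0.3, -0.8]
tool_pos: [673.8, 68.0, 177.3]
contact_force: [-0.2, 0.8, -0.9]
tool_pos: [673.8, 68.1, 173.3]
contact_force: [-0.1, 1.0, -1.8]
```

```bash
python3 -m pendant '[[[-0.0014,0,0.00065],[0,0,0],0.02],[[-0.0027,0,0.0013],[0,0,0],0.02],[[-0.004,0,0.0019],[0,0,0],0.02],[[-0.0054,0,0.0025],[0,0,0],0.02],[[-0.0054,0,0.0025],[0,0,0],0.02]]' | grep -E 'pos|force'
python3 -m pendant '[[[-0.0014,0,0.00065],[0,0,0],0.02],[[-0.0027,0,0.0013],[0,0,0],0.02],[[-0.004,0,0.0019],[0,0,0],0.02],[[-0.0054,0,0.0025],[0,0,0],0.02],[[-0.0054,0,0.0025],[0,0,0],0.02]]' | grep -E 'pos|force'
python3 -m pendant '[[[-0.0014,0,0.00065],[0,0,0],0.02],[[-0.0027,0,0.0013],[0,0,0],0.02],[[-0.0027,0,0.0013],[0,0,0],0.02]]' | grep -E 'pos|force'
```

```text
tool_pos: [673.8, 68.0, 167.2]
contact_force: [0.6, -1.2, -1.2]
tool_pos: [673.8, 68.1, 161.3]
contact_force: [0.3, -0.2, -2.0]
tool_pos: [673.8, 68.1, 158.3]
contact_force: [1.2, -1.0, -1.3]
```

Free so far, with about 4.5 mm expected to the floor. I go on in 1 mm steps until it touches.

```bash
python3 -m pendant '[[[-0.0009,0,0.0004],[0,0,0],0.02],[[-0.0018,0,0.0008],[0,0,0],0.02],[[-0.0018,0,0.0008],[0,0,0],0.02]]' | grep -E 'pos|force'
python3 -m pendant '[[[-0.0009,0,0.0004],[0,0,0],0.02],[[-0.0009,0,0.0004],[0,0,0],0.02]]' | grep -E 'pos|force'
python3 -m pendant '[[[-0.0009,0,0.0004],[0,0,0],0.02],[[-0.0009,0,0.0004],[0,0,0],0.02]]' | grep -E 'pos|force'
python3 -m pendant '[[[-0.0005,0,0.0002],[0,0,0],0.02],[[-0.0005,0,0.0002],[0,0,0],0.02]]' | grep -E 'pos|force'
```

```text
tool_pos: [673.9, 68.0, 156.5]
contact_force: [0.2, -0.4, -1.5]
tool_pos: [673.9, 68.0, 155.6]
contact_force: [0.0, -0.2, -1.1]
tool_pos: [673.9, 68.0, 154.6]
contact_force: [-0.6, 0.2, -0.6]
tool_pos: [673.9, 68.0, 154.1]
contact_force: [1.2, 0.9, -1.8]
```

```bash
python3 -m pendant '[[[-0.0005,0,0.0002],[0,0,0],0.02],[[-0.0005,0,0.0002],[0,0,0],0.02]]' | grep -E 'pos|force'
python3 -m pendant '[[[-0.0005,0,0.0002],[0,0,0],0.02],[[-0.0005,0,0.0002],[0,0,0],0.02]]' | grep -E 'pos|force'
python3 -m pendant '[[[-0.0005,0,0.0002],[0,0,0],0.02],[[-0.0005,0,0.0002],[0,0,0],0.02]]' | grep -E 'pos|force'
python3 -m pendant '[[[-0.0005,0,0.0002],[0,0,0],0.02],[[-0.0005,0,0.0002],[0,0,0],0.02]]' | grep -E 'pos|force'
```

```text
tool_pos: [673.9, 68.0, 153.6]
contact_force: [0.5, -0.2, -1.1]
tool_pos: [674.0, 68.0, 153.1]
contact_force: [-0.1, 0.4, -0.3]
tool_pos: [674.0, 67.9, 152.8]
contact_force: [0.2, -0.4, 0.8]
tool_pos: [674.0, 67.9, 152.6]
contact_force: [0.0, -0.3, 3.8]
```

It touched the floor (+3.8 N) at the expected height with no side load. I release it with a small opening and retreat.

```bash
python3 -m pendant '[[[0,0,0],[0,0,0],0.031],[[0,0,0],[0,0,0],0.034],[[0,0,0],[0,0,0],0.04],[[0,0,0],[0,0,0],0.05],[[0,0,0],[0,0,0],0.056],[[0,0,0],[0,0,0],0.056],[[0,0,0],[0,0,0],0.056]]' | grep -E 'pos|force|width'
python3 -m pendant '[[[0,0,-0.02],[0,0,0],0.056],[[0,0,-0.05],[0,0,0],0.056],[[0,0,-0.085],[0,0,0],0.056],[[0,0,-0.12],[0,0,0],0.056],[[0,0,-0.14],[0,0,0],0.056],[[0,0,-0.14],[0,0,0],0.056]]' | grep -E 'time|pos|force|width'
python3 -m pendant '[[[0.04,0,-0.02],[0,0,0],0.056],[[0.08,0,-0.04],[0,0,0],0.056],[[0.12,0,-0.06],[0,0,0],0.056],[[0.12,0,-0.06],[0,0,0],0.056]]' | grep -E 'time|pos|force|width'
python3 - <<'E'
from go import *
t=snap('top','t8');s=snap('scene','s8');w=snap('wrist','w8')
S=cv2.resize(s['color'][110:300,220:400],(380,400),interpolation=3)
W=cv2.resize(w['color'],(410,308));W=np.pad(W,((0,92),(0,0),(0,0)))
cv2.imwrite('pics/v8.png',np.hstack([S,W])[...,::-1])
c=np.radians(16.2)
for k in(0,-80,-160):
    h=[HOLE[0]+k*np.cos(c),HOLE[1]+k*np.sin(c)]; print(k,proj(s,[h+[50],h+[140]]).round(0).tolist(),proj(w,[h+[50],h+[140]]).round(0).tolist())
E
```

```text
tool_pos: [674.0, 67.9, 152.0]
contact_force: [0.4, 0.5, 0.0]
grip_width: 55.8
time: 22.48
tool_pos: [734.6, -48.6, 213.2]
contact_force: [0.0, -0.8, 0.5]
grip_width: 55.8
time: 22.82
tool_pos: [735.0, -47.1, 353.1]
contact_force: [0.3, 1.5, 1.4]
grip_width: 55.9
0 [[330.0, 206.0], [335.0, 181.0]] [[256.0, 276.0], [256.0, 236.0]]
-80 [[310.0, 187.0], [314.0, 161.0]] [[205.0, 266.0], [197.0, 226.0]]
-160 [[291.0, 169.0], [294.0, 143.0]] [[157.0, 257.0], [141.0, 217.0]]
```

View pics/v8.png

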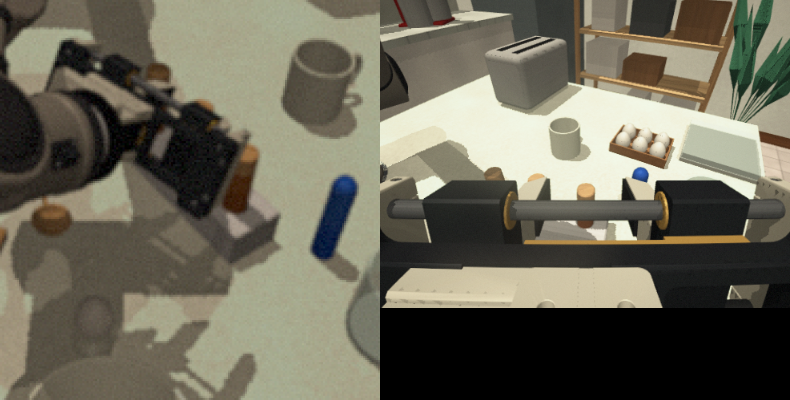

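Run:
```python
from go import *
q,p,R=cur(); plan(p+R.apply([0,0,159])+[-150,-200,120],R)
```

```text
shift [0.0642, -0.2261, -0.1471] turn [0.0, 0.0, 0.0] rows>= 7.0
  ok True margin 0.17 min tip z 281 qend [-0.61  0.78  0.82  0.74  2.49 -0.73]
```

```bash
python3 -m pendant '[[[0.008,-0.028,-0.018],[0,0,0],0.056],[[0.016,-0.056,-0.036],[0,0,0],0.056],[[0.024,-0.085,-0.055],[0,0,0],0.056],[[0.032,-0.113,-0.073],[0,0,0],0.056],[[0.04,-0.141,-0.092],[0,0,0],0.056],[[0.048,-0.17,-0.11],[0,0,0],0.056],[[0.056,-0.2,-0.13],[0,0,0],0.056],[[0.064,-0.226,-0.147],[0,0,0],0.056],[[0.064,-0.226,-0.147],[0,0,0],0.056]]' | grep -E 'time|pos|force|width'
python3 - <<'E'
from go import *
t=snap('top','t9');s=snap('scene','s9')
S=cv2.resize(s['color'],(460,345));S=np.pad(S,((0,55),(0,0),(0,0)));C=cv2.resize(s['color'][120:240,255:357],(340,400),interpolation=3)
cv2.imwrite('pics/v9.png',np.hstack([S,C])[...,::-1])
E
```

```text
time: 23.72
tool_pos: [583.0, -251.8, 465.6]
contact_force: [0.8, 0.2, -0.2]
grip_width: 56.0
```

View pics/v9.png

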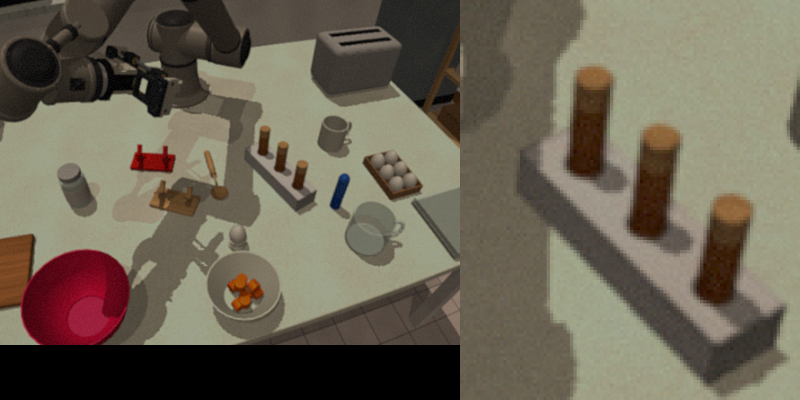

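All three tubes stand with caps up at equal height (the righted one at crop (730,205)). The bystanders are in their places and the arm is clear. I hand it in.

```bash
python3 -c "
from plant import close_job,get_obs
print(get_obs()['contact_force']);print(close_job())"
```

```text
[ 0.6729571  -0.03197153 -0.33323747]
the job is handed in; nothing more can be done
None
```

The upside-down tube is back in its own hole the right way up, cap on top. I pulled it out, laid it in the wooden rest and let go. I then gripped it again from the cap side and stood it back in its hole. The job was handed in at about 23.7 s, inside the 69 s limit.

- **Seating:** the foot met the hole floor at 3.8 N within about 1 mm of the expected height. There was almost no side load on the way in.
- **Final picture:** all three tubes stand capped at equal height. The righted tube's cap is within 2 px of where a fully seated one should appear. The other two tubes, mug, spoon, egg cup and jar look to be where they started; I judged that by eye.
- **Robot:** the gripper was clear, with wrist force readings below 1 N.
- **What disagreed:** I gripped the tube about 2.5 mm off its axis when picking it up from the rest, which I corrected for before inserting it. The measured axis of the lying tube was about 3 mm off in both camera views. The contact force at laying down and the later wrist picture supported the original position, so I kept that.

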